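# Set an adjustable wrench to the pivot nut of a revolving tray and tighten it

## Robot

A 6-joint arm with a two-finger parallel gripper is mounted at the origin on the work surface. World frame = base frame: x ahead of the robot, y to its left, z up, the work surface at z = 0. Lengths are in m, angles in rad, forces in N, time in s.
With the tool pointing down it reaches from about 0.325 to 0.775 m from the base axis. Payload 5.5 kg.
Tool frame: the origin (TCP) lies on the centre line of the jaws, within the pads' length; the fingertips stand 8 mm ahead of it and the grasp point (between the pads) lies 11 mm behind it; z points along the fingers, y is the direction in which the jaws open and shut (so a half turn about z gives the same grasp; the last joint's range is limited). The gripper opens to 85 mm and grips with 20 to 120 N. Pads are 22 mm wide; open, the fingers measure 114 mm over their backs; the gripper's body (76 mm by 85 mm) begins 54 mm behind the grasp point. The pads swing forward as they close: fully open they stand 13 mm farther back than shut.
Start: joints at [1.197, 0.091, 1.231, -0, 1.82, -0.057], TCP at [0.187, 0.57, 0.239] pointing down, gripper open.
Joint ranges: [-2.87, 2.87], [-0.86, 2.18], [0.17, 2.46], [-1.51, 4.65], [0.06, 2.69], [-2.65, 2.65]. Speed limits (rad/s): [2.57, 2.57, 3.01, 3.14, 3.14, 3.14].

## Interface

Orientations are given as a unit quaternion [w, x, y, z].
In Python, from bench import ctrl gives the robot as it stands.
- The arm moves only by the tool servo_tool, never from a script. Its argument "targets" is a list of rows, each an object with "gripper": the closure, from -1 (fully open) to 1 (shut), so that 0 is half open; "translation": the shift along the world's x, y, z in mm, a list of three; "roll": the turn about the world's z in rad. In form: [{"gripper": gripper, "translation": [tx, ty, tz], "roll": roll}, ...]. A call has 1 to 20 rows; each row is the pose to reach, as a shift and turn from the pose commanded when the call began; what a row does not reach only later rows make up. A row lasts 1/8 s, in which the tool goes at most 62.5 mm and 10.7 degrees, less where a joint would pass 70% of its speed; a pose out of reach is approached as far as the arm can. A call with a gripper value outside its range is refused whole. The fingers move at their own pace and stop on an object; the grip force is fixed at half the most. Time passes only in rows, so rows that repeat a pose let the fingers close. It gives the time, the measured TCP pose, the force and the opening at its end, in the units of the state.
- ctrl.observe(): the state, without advancing time (a new reading comes with each control period).
- ctrl.read_camera(name): name is "scene" or "top" or "wrist"; returns a dict with "pixels" (384x512x3 uint8, red, green, blue), "camera_matrix" (3x3 intrinsics, pixels), "k1" (the pictures are not rectified: a ray, as slopes to the right and down, at radius r is drawn at 1 + k1 r^2 times it, then the intrinsics apply), "pose" (4x4, takes a point from camera to world coordinates). Camera axes: x right, y up, looking along -z (the intrinsics and any distortion apply to the point x, -y, -z); pixel columns grow to the right and rows downward; lengths in m; the calibration is good to about 2 mm. A picture is of the moment at which its call begins. There is no depth.
- ctrl.sign_off(): hands the job in, once; it reports no verdict.
Trained networks look in the newest picture that a camera, given by its name, has taken for a name from the list of things; names that differ only in an ending like _2 or _b are one class to them, and where a whole thing is asked for, a point or a joint stands for the part that bears it (a point fixed in the world has none). Each returns a list of dicts, best first, with "score" (0 to 1); they miss things now and then, are a little off and sometimes report something else, mostly with a low value. They report only what shows in the picture. A call takes as long as a camera call. They do not tell look-alikes from the thing itself.
- ctrl.boxes_of(camera, label): "point" ([column, row] in pixels, amid what is visible of it).
The state is a dict: "t": time; "joint_positions": joint angles; "qd": joint speeds; "joint_efforts": joint torques, N m; "eef_pos": TCP position; "ee_rot": TCP orientation; "contact_force": force on the tool from outside, world axes, zero at the start; "wrist_torque": the same for the moment, N m; "width": opening from 0.0 (shut) to 1.0 (fully open).
Only numpy, scipy, OpenCV 4.12 (cv2) and the standard library are available. Lean on these libraries where they do the work, as an engineer would, in place of code of your own. Each camera call takes 0.05 s, during which the arm holds its last target.

## Task

The pivot nut of the serving turntable's base has worked loose. Slide the adjustable wrench, lying flat, over the nut, roll its worm until the jaws just fit the nut, and only then tighten the nut clockwise (seen from above) by a sixth of a turn with the wrench, leaving the wrench snug on the nut. Turn the nut only with the wrench, never with the fingers, and leave the other things on the base and table where they are.

Things in the scene. Friction and masses are not known exactly. Their poses are not given: they have to be found in the camera images.
- nut_center (a point): Centre of a steel hexagon nut standing upright in the middle of a fixed square wooden base (380 mm, top 18 mm above the table). Nut: 24 mm across flats, 27.7 over corners, 13 high; its centre is 8.5 mm above the base, its top 15, its stud 17. z up; it turns with the nut: two flats face its +y and -y, corners point along +x and -x.
- nut (a joint): Rotation of the nut about the vertical in rad, growing clockwise seen from above (as it tightens). It starts between 0 and 0.2; a sixth of a turn is 1.05. Stiff turning: about 0.2 N m all the way, with no stop before 2.0.
- wrench_seat (a point): Loose steel adjustable wrench, 0.4 kg, flat on the base, mouth towards the nut, 31-54 mm short. Point: where the fitted nut's centre lies, 12 mm from the fixed jaw's face, 16 before the throat, 8.5 above the underside. +x out of the mouth (handle to -x, end 173 mm off), +y to the fixed jaw (moving jaw at -y), z up. Jaws 15 mm high, reaching 15 mm ahead of the point.
- wrench_grip (a point): A point of the wrench on its handle's centre line, 85 mm behind wrench_seat, half-way up the handle. The handle there is 21 mm wide (y) and 13 mm high (z); it runs so from 67 to 167 mm behind wrench_seat. Axes as wrench_seat.
- worm_top (a point): Top of the wrench's worm: knurled roller, 20 mm diameter, 24 long, axis along wrench y; 34 mm behind wrench_seat, 4 to its -y side, 20.8 above the underside, 6 proud of the head. A fingertip pressed on it (about 5 N) and drawn towards the mouth (wrench +x) closes the jaws, the other way opens them. It resists with 2.5 N at the rim and stays where left. Axes as wrench_seat.
- worm (a joint): Angle of the worm in rad, growing as the jaws open; the moving jaw travels 0.8 mm a radian. Starts between -1.5 and 2; from there to a jaw fit takes 7 to 11 rad, several strokes of a fingertip. Once the jaws bear on the nut it stops and the fingertip slips.
- jaw (a joint): Position of the moving jaw in m: the gap between the jaws is 31 mm + this value. Starts between -1.2 and +1.6 mm; -7 mm when the jaws bear on both flats of the nut. Range -9 to +3 mm.
- hub_cap: Bystander: grey plastic cap, 48 mm across, 22 mm high, lying on the base. Origin at the centre of its underside.
- bearing: Bystander: steel ring, 64 mm across, 10 mm high, lying on the base. Origin at the centre of its underside.
- washer: Bystander: steel disc, 32 mm across, 6 mm high, lying on the base. Origin at the centre of its underside.
- mug: Bystander: white mug, 80 mm across, 90 mm high, on the table. Origin at the centre of its underside.
- bowl: Bystander: cream mixing bowl, 230 mm across, 110 mm high, on the table. Origin at the centre of its underside.
- wrench: The wrench as a whole; its origin lies 8.5 mm below wrench_seat, on the wrench's underside, with the same axes.
- jar: Bystander: amber jar with a steel lid, 72 mm across, 110 mm high, on the table. Origin at the centre of its underside.
- screwdriver: Bystander: screwdriver lying on the table. Origin under its middle.
Mind the look-alikes: they are no part of the job. What is shaped like the wrench but orange is not meant.

How it is judged:
By the outcome, as a careful person would: the job done as asked, in the order asked, and still so for the second after the job is handed in, with the robot touching nothing.
It also fails if it takes over 72 s, if anything falls off the work surface, if the arm or the gripper's body presses on something with over 40 N, if the wrist force passes 120 N, or if a joint passes its speed limit or range.

## Working session

There is one attempt and no reset: what is moved stays moved. The work goes in short steps, Python scripts to look and compute and a tool call to move; the robot and the scene stay as the last step left them, time stands still between calls to the robot, and variables do not carry over. Pictures are saved under pics/ and viewed, and the job is handed in when it is done.

Besides the shell and the picture viewer there is one more tool, called as name([rows], argument=value, ...), one row to a line, values as JSON. servo_tool: Moves the arm, as the interface text tells. Its arguments: {"type":"object","properties":{"targets":{"type":"array","items":{"type":"object","properties":{"gripper":{"type":"number"},"translation":{"type":"array","items":{"type":"number"}},"roll":{"type":"number"}}}}},"required":["targets"]}

```bash
ls; mkdir -p pics; cat > h.py <<'E'
import numpy as np, cv2
from bench import ctrl
def snap(name,fn,crop=None,scale=1):
    c=ctrl.read_camera(name); im=c["pixels"][:,:,::-1].copy()
    if crop: x0,y0,x1,y1=crop; im=im[y0:y1,x0:x1]
    if scale!=1: im=cv2.resize(im,None,fx=scale,fy=scale,interpolation=cv2.INTER_CUBIC)
    cv2.imwrite("pics/"+fn,im); return c
def ray(c,px):
    K=np.array(c["camera_matrix"]);k1=c["k1"]
    u=(px[0]-K[0,2])/K[0,0];v=(px[1]-K[1,2])/K[1,1]
    rd=np.hypot(u,v);r=rd
    for _ in range(30): r=rd/(1+k1*r*r)
    s=r/rd if rd>0 else 1
    d=np.array([u*s,-v*s,-1.0]);P=np.array(c["pose"])
    return P[:3,3],P[:3,:3]@d
def onz(c,px,z):
    o,d=ray(c,px);return o+d*(z-o[2])/d[2]
def proj(c,p):
    P=np.array(c["pose"]);q=P[:3,:3].T@(np.array(p)-P[:3,3])
    u=q[0]/-q[2];v=-q[1]/-q[2];f=1+c["k1"]*(u*u+v*v);K=np.array(c["camera_matrix"])
    return np.array([K[0,0]*u*f+K[0,2],K[1,1]*v*f+K[1,2]])
E
python3 - <<'E'
from h import *
for n in ["scene","top","wrist"]:
    c=snap(n,n+"0.png"); print(n,c["k1"],np.round(c["pose"],3).tolist(),np.round(c["camera_matrix"],1).tolist())
    for l in ["nut","wrench","wrench_seat","wrench_grip","worm_top","nut_center","hub_cap","bearing","washer"]:
        print(l,[(np.round(b["point"]).tolist(),round(b["score"],2)) for b in ctrl.boxes_of(n,l)][:3])
print(ctrl.observe())
E
```

```text
pics
scene 0.028581770879367453 [[0.467, -0.625, 0.625, 1.236], [0.884, 0.325, -0.335, -0.396], [0.006, 0.709, 0.705, 0.916], [0.0, 0.0, 0.0, 1.0]] [[412.3, 0.0, 254.9], [0.0, 412.3, 192.7], [0.0, 0.0, 1.0]]
nut [([245.0, 225.0], 0.52)]
wrench [([118.0, 186.0], 0.71), ([219.0, 244.0], 0.57), ([408.0, 227.0], 0.57)]
wrench_seat [([217.0, 246.0], 0.88), ([409.0, 224.0], 0.86), ([118.0, 185.0], 0.7)]
wrench_grip [([217.0, 248.0], 0.86), ([115.0, 187.0], 0.84), ([415.0, 224.0], 0.73)]
worm_top [([407.0, 223.0], 0.81), ([114.0, 185.0], 0.7), ([219.0, 248.0], 0.57)]
nut_center []
hub_cap [([290.0, 205.0], 0.76), ([126.0, 285.0], 0.26)]
bearing [([289.0, 241.0], 0.57)]
washer [([236.0, 235.0], 0.35)]
top -0.05073827290128538 [[0.028, 0.992, -0.125, 0.289], [-1.0, 0.026, -0.015, -0.001], [-0.012, 0.125, 0.992, 1.486], [0.0, 0.0, 0.0, 1.0]] [[435.8, 0.0, 256.2], [0.0, 435.8, 185.5], [0.0, 0.0, 1.0]]
nut [([252.0, 202.0], 0.47), ([279.0, 165.0], 0.37)]
wrench [([356.0, 272.0], 0.98), ([305.0, 152.0], 0.97), ([154.0, 106.0], 0.57)]
wrench_seat [([155.0, 107.0], 0.86), ([360.0, 273.0], 0.86), ([
[... 705 characters left out ...]
: 1.5, 'joint_positions': array([ 1.19729875e+00,  9.11191076e-02,  1.23071832e+00,  1.24381918e-05,
        1.81978022e+00, -5.67083385e-02]), 'qd': array([ 2.93800181e-05,  7.00299590e-04, -1.14012414e-03,  1.55108194e-04,
       -7.52000835e-04, -5.50115844e-04]), 'joint_efforts': array([ 2.35670741e-03, -4.58445704e+01, -4.18095767e+01,  2.21178930e-04,
        2.71970302e-04,  4.87056496e-06]), 'eef_pos': array([0.18691909, 0.57015916, 0.23925341]), 'ee_rot': array([-8.55596682e-06,  1.57731613e-01,  9.87482019e-01, -1.09228043e-05]), 'contact_force': array([ 0.47410449, -0.46287709,  0.11968835]), 'wrist_torque': array([0.00756195, 0.00564015, 0.01615255]), 'width': 0.9986657984959065}
```

View pics/scene0.png

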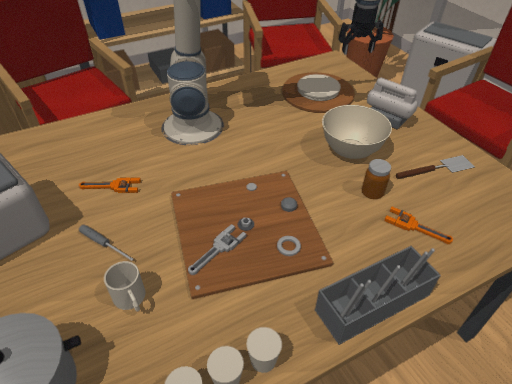

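View pics/top0.png

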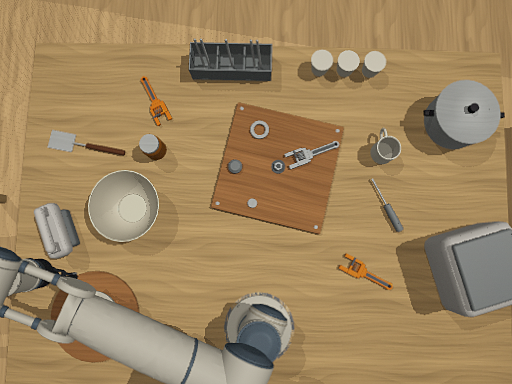

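```bash
python3 - <<'E'
import cv2
im=cv2.imread("pics/top0.png"); cv2.imwrite("pics/top0c.png",cv2.resize(im[90:240,190:350],None,fx=4,fy=4,interpolation=cv2.INTER_CUBIC))
im=cv2.imread("pics/scene0.png"); cv2.imwrite("pics/scene0c.png",cv2.resize(im[150:300,160:350],None,fx=4,fy=4,interpolation=cv2.INTER_CUBIC))
E
```

```text
(no output)
```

View pics/top0c.png

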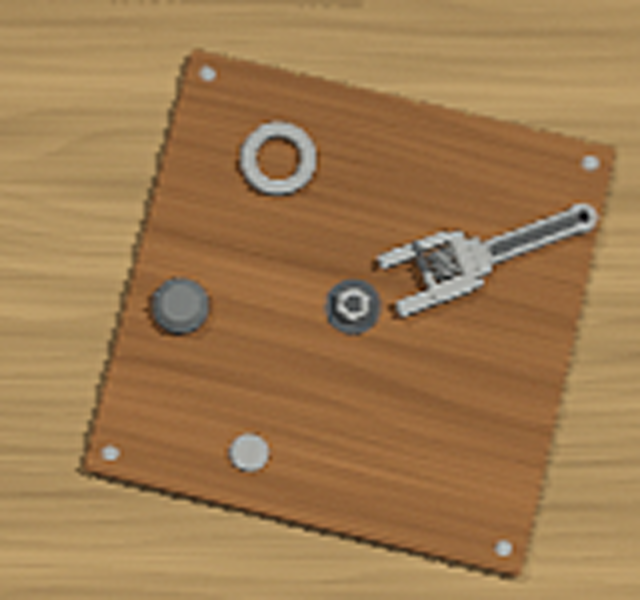

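View pics/scene0c.png

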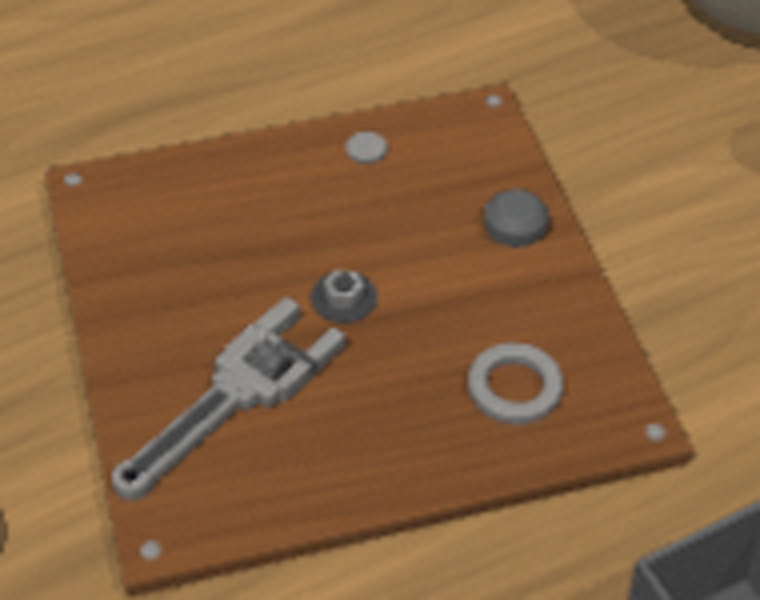

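```bash
python3 - <<'E'
from h import *
c=ctrl.read_camera("top"); s=ctrl.read_camera("scene")
f=lambda p:(p[0]/4+190-.4,p[1]/4+90-.4); g=lambda p:(p[0]/4+160-.4,p[1]/4+150-.4)
for n,a,b,z in [("nut",(353,304),(343,283),.033),("end",(585,216),(130,476),.030),("fixtip",(401,310),(292,308),.033),("movtip",(383,264),(337,338),.033),("worm",(441,263),(266,360),.038),("cap",(180,305),(515,212),.04),("washer",(249,452),(366,146),.024),("ring",(279,158),(515,382),.028)]:
    print(n,np.round(onz(c,f(a),z),4)[:2],np.round(onz(s,g(b),z),4)[:2])
E
```

```text
nut [ 0.541  -0.0504] [ 0.5387 -0.0519]
end [ 0.6228 -0.2465] [ 0.6199 -0.2462]
fixtip [ 0.5369 -0.091 ] [ 0.543  -0.0941]
movtip [ 0.576  -0.0751] [ 0.5818 -0.0783]
worm [ 0.5772 -0.1237] [ 0.5804 -0.1314]
cap [0.5352 0.0953] [0.5408 0.0891]
washer [0.4141 0.034 ] [0.4132 0.0318]
ring [0.6672 0.0155] [0.6681 0.0131]
```

servo_tool([
  {"gripper":-1,"translation":[373,-670,-40],"roll":-0.89},
  {"gripper":-1,"translation":[373,-670,-40],"roll":-0.89},
  {"gripper":-1,"translation":[373,-670,-40],"roll":-0.89},
  {"gripper":-1,"translation":[373,-670,-40],"roll":-0.89},
  {"gripper":-1,"translation":[373,-670,-40],"roll":-0.89},
  {"gripper":-1,"translation":[373,-670,-40],"roll":-0.89},
  {"gripper":-1,"translation":[373,-670,-40],"roll":-0.89},
  {"gripper":-1,"translation":[373,-670,-40],"roll":-0.89},
  {"gripper":-1,"translation":[373,-670,-40],"roll":-0.89},
  {"gripper":-1,"translation":[373,-670,-40],"roll":-0.89},
  {"gripper":-1,"translation":[373,-670,-40],"roll":-0.89},
  {"gripper":-1,"translation":[373,-670,-40],"roll":-0.89},
  {"gripper":-1,"translation":[373,-670,-40],"roll":-0.89},
  {"gripper":-1,"translation":[373,-670,-40],"roll":-0.89},
  {"gripper":-1,"translation":[373,-670,-40],"roll":-0.89},
  {"gripper":-1,"translation":[373,-670,-40],"roll":-0.89},
])

```text
t: 3.6
eef_pos: [0.5597, -0.0983, 0.2]
ee_rot: [0.0, 0.567, 0.824, 0.0]
contact_force: [-0.1, -0.5, 0.6]
width: 0.998
```

```bash
python3 - <<'E'
from h import *
c=snap("wrist","w1.png",scale=1.5); s=ctrl.observe(); print(s["t"],s["eef_pos"],s["ee_rot"],s["joint_positions"],np.round(c["pose"],3).tolist())
for l in ["nut","wrench_seat","wrench_grip","worm_top","nut_center"]:
        print(l,[(np.round(b["point"]).tolist(),round(b["score"],2)) for b in ctrl.boxes_of("wrist",l)][:3])
E
```

```text
3.65 [ 0.55973934 -0.09844571  0.19993876] [4.13589525e-04 5.66646532e-01 8.23960840e-01 2.64908287e-04] [-2.34072492e-01  4.07648215e-04  1.39359058e+00  1.99498721e-04
  1.74663195e+00 -5.99973265e-01] [[0.934, -0.341, -0.109, 0.532], [0.358, 0.891, 0.28, -0.027], [0.001, -0.3, 0.954, 0.334], [0.0, 0.0, 0.0, 1.0]]
nut [([246.0, 132.0], 0.74)]
wrench_seat [([251.0, 212.0], 0.86)]
wrench_grip [([254.0, 210.0], 0.55)]
worm_top [([250.0, 209.0], 0.62)]
nut_center [([250.0, 131.0], 0.93)]
```

View pics/w1.png

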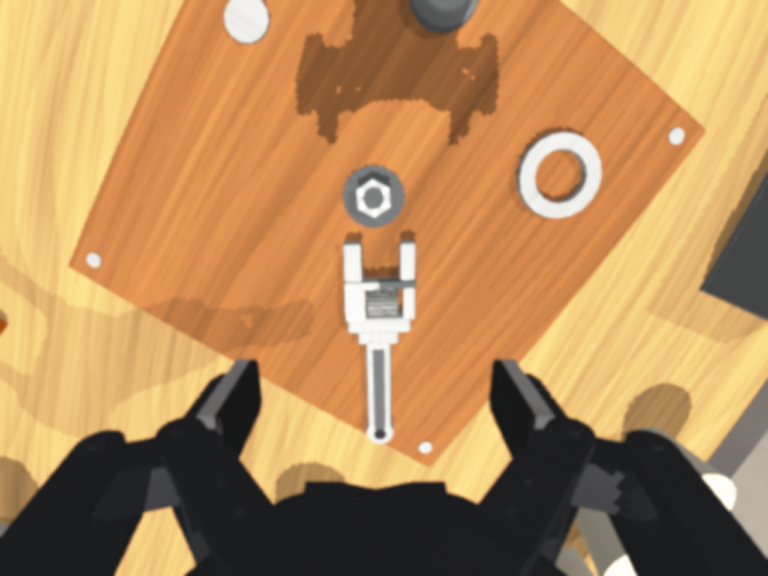

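```bash
python3 - <<'E'
from h import *
c=snap("wrist","w1c.png",crop=(215,100,295,175),scale=8)
c=snap("wrist","w1d.png",crop=(215,175,295,300),scale=6)
E
```

```text
(no output)
```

View pics/w1c.png

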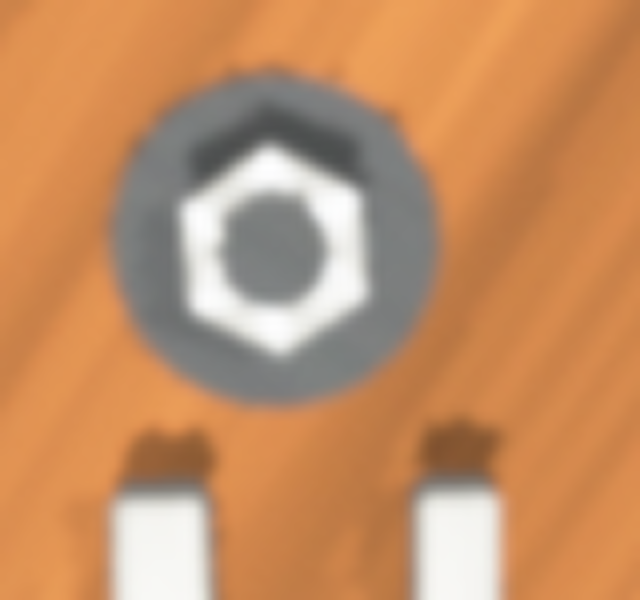

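View pics/w1d.png

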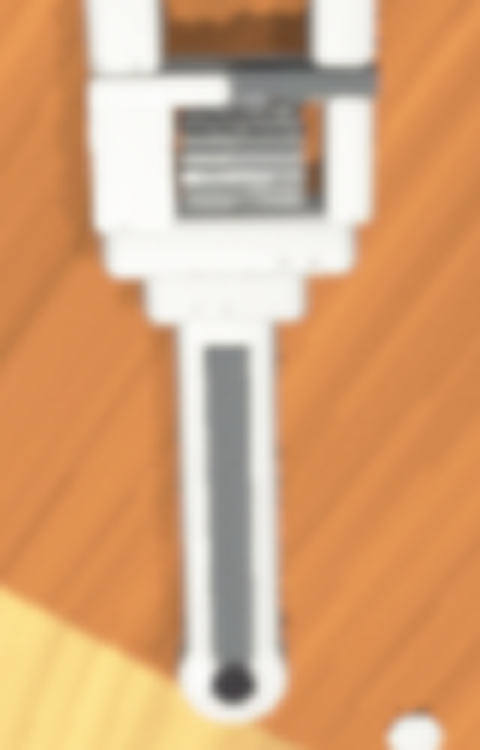

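```bash
python3 - <<'E'
from h import *
c=ctrl.read_camera("wrist")
C=lambda p:((p[0]+.5)/8-.5+215,(p[1]+.5)/8-.5+100)
D=lambda p:((p[0]+.5)/6-.5+215,(p[1]+.5)/6-.5+175)
hx=np.array([onz(c,C(p),.033)[:2] for p in [(270,143),(183,207),(190,300),(280,355),(370,295),(360,190)]])
ctr=hx.mean(0);d=hx-ctr
print("nut",ctr,"R",np.linalg.norm(d,axis=1))
a=np.arctan2(d[:,1],d[:,0]); print("ang mod60",np.degrees(a)%60, )
for n,p,f in [("fix in",(210,490),C),("fix out",(115,490),C),("mov in",(415,490),C),("mov out",(502,490),C),("fix in2",(160,60),D),("fixout2",(93,220),D),("mov in2",(312,60),D),("movout2",(372,220),D),("hL1",(180,330),D),("hR1",(272,330),D),("hL2",(188,640),D),("hR2",(279,640),D),("hole",(233,683),D),("shoulder",(225,322),D)]:
    print(n,np.round(onz(c,f(p),.033 if n[0]!="h" else .0315)[:2]*1000,1))
E
```

```text
nut [ 0.54040207 -0.05047553] R [0.0143188  0.01399336 0.01386156 0.01469396 0.01463216 0.0141398 ]
ang mod60 [53.8191586  56.75489647 51.24327998 53.27264425 55.24649434 55.32900005]
fix in [543.7 -85.5]
fix out [530.9 -90.4]
mov in [571.1 -75.1]
mov out [582.8 -70.6]
fix in2 [ 554.  -111.9]
fixout2 [ 553.  -148.4]
mov in2 [ 581.9 -101.3]
movout2 [ 605.9 -128.3]
hL1 [ 578.3 -165.8]
hR1 [ 596.2 -159. ]
hL2 [ 606.8 -237. ]
hR2 [ 625.9 -229.7]
hole [ 620.4 -244.2]
shoulder [ 586.1 -160.1]
```

servo_tool([
  {"gripper":-1,"translation":[32,-75,-100],"roll":0.02},
  {"gripper":-1,"translation":[32,-75,-100],"roll":0.02},
  {"gripper":-0.3,"translation":[32,-75,-130],"roll":0.02},
  {"gripper":-0.3,"translation":[32,-75,-130],"roll":0.02},
  {"gripper":-0.3,"translation":[32,-75,-155],"roll":0.02},
  {"gripper":-0.3,"translation":[32,-75,-167],"roll":0.02},
  {"gripper":-0.3,"translation":[32,-75,-167],"roll":0.02},
])

```text
t: 4.92
eef_pos: [0.5918, -0.1744, 0.0326]
ee_rot: [-0.0, 0.559, 0.829, -0.0]
contact_force: [1.3, -0.2, 1.0]
width: 0.651
```

```bash
python3 - <<'E'
from h import *
c=snap("wrist","w2.png",scale=1.5); s=ctrl.observe(); print(s["t"],s["eef_pos"],s["contact_force"],s["width"])
snap("scene","s2.png",crop=(150,140,350,300),scale=4)
E
```

```text
4.975 [ 0.59230541 -0.17465839  0.03343758] [ 0.76190539 -0.47138695  0.42947062] 0.6499012261683063
```

View pics/w2.png

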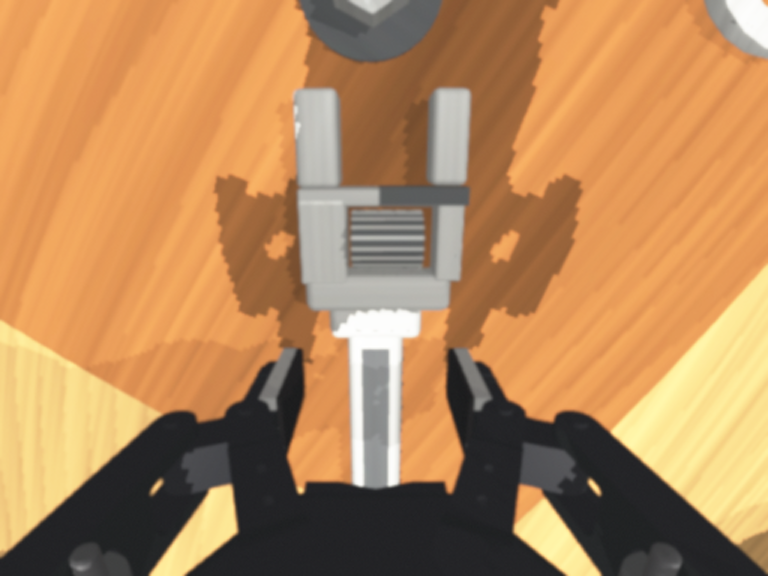

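View pics/s2.png

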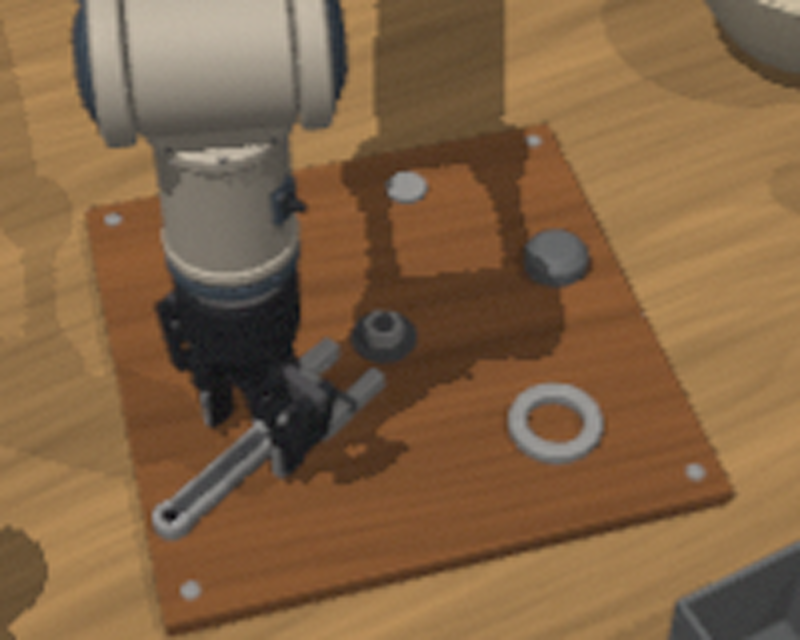

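servo_tool([
  {"gripper":-0.3,"translation":[0,0,-3],"roll":0},
  {"gripper":1,"translation":[0,0,-3],"roll":0},
  {"gripper":1,"translation":[0,0,-3],"roll":0},
  {"gripper":1,"translation":[0,0,-3],"roll":0},
  {"gripper":1,"translation":[0,0,-3],"roll":0},
  {"gripper":1,"translation":[0,0,-3],"roll":0},
  {"gripper":1,"translation":[0,0,-3],"roll":0},
])

```text
t: 5.9
eef_pos: [0.5922, -0.1749, 0.0298]
ee_rot: [0.0, 0.559, 0.829, 0.0]
contact_force: [-1.0, 1.3, 4.9]
width: 0.219
```

```bash
python3 - <<'E'
from h import *
c=snap("wrist","w3.png",scale=1.5); s=ctrl.observe(); print(s["t"],s["eef_pos"],s["ee_rot"],s["contact_force"],s["wrist_torque"],s["width"])
E
```

```text
5.95 [ 0.59217742 -0.17489055  0.02979126] [3.60647415e-04 5.59183924e-01 8.29043541e-01 1.30406320e-04] [-1.54402885  1.30778273  4.6744071 ] [0.17196568 0.09766795 0.0851206 ] 0.22048610096442625
```

View pics/w3.png

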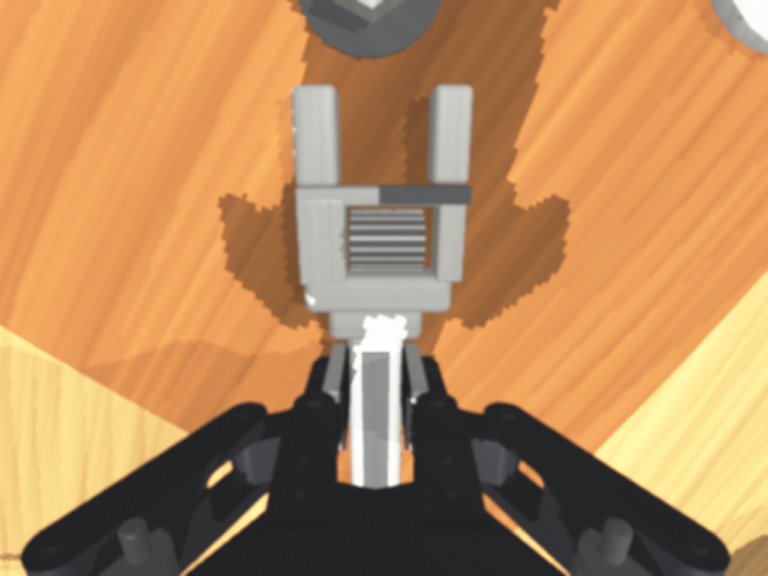

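```bash
python3 - <<'E'
from h import *
c=snap("wrist","w3c.png",crop=(190,40,330,200),scale=5)
s=ctrl.observe();q=s["ee_rot"];a=2*np.arctan2(q[2],q[1]);print(np.degrees(a))
u=np.array([np.cos(a),np.sin(a)]);v=np.array([-u[1],u[0]]);t=s["eef_pos"][:2]
N=np.array([.5404,-.0505])
print("nut in tool",(N-t)@u,(N-t)@v)
for n,p in [("fixtip in",(338,92)),("fixtip top",(316,86)),("movtip in",(431,92)),("mov top",(452,86)),("fixthroat",(341,183)),("movthroat",(430,183)),("movout",(470,150)),("fixout",(297,150)),("handle L",(352,400)),("handle R",(401,400))]:
    w=onz(c,((p[0]+.5)/1.5-.5,(p[1]+.5)/1.5-.5),.033 )[:2]; print(n,np.round(((w-t)@u*1000,(w-t)@v*1000),1))
E
```

```text
112.00271948242408
nut in tool 0.1347148127459818 0.001385958310670382
fixtip in [97.5 11. ]
fixtip top [99.3 17.6]
movtip in [ 97.6 -17.2]
mov top [ 99.3 -23.5]
fixthroat [70.5 10.7]
movthroat [ 70.5 -17.8]
movout [ 80.7 -30.1]
fixout [80.7 24.3]
handle L [-9.6  8.6]
handle R [ -9.6 -10.1]
```

View pics/w3c.png

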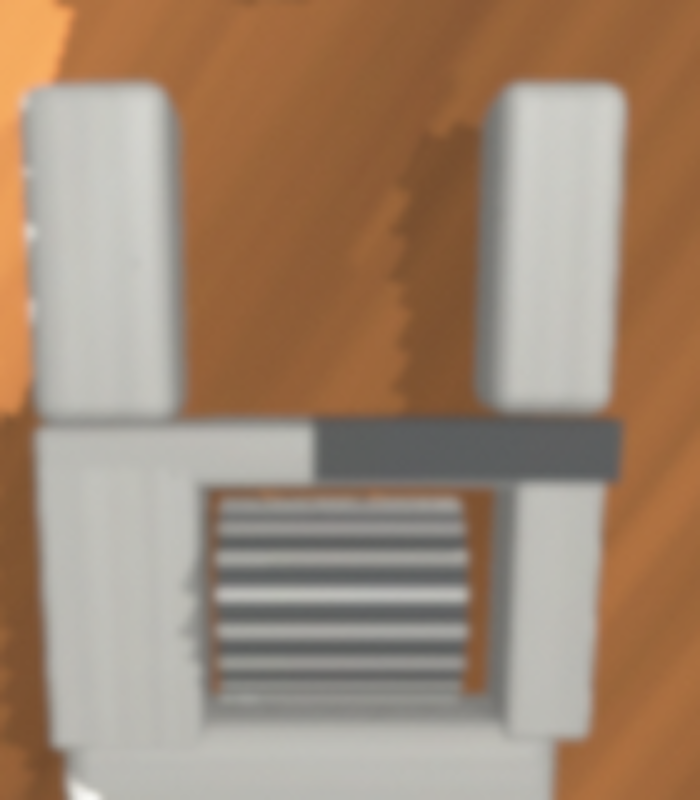

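```bash
cat > g.py <<'E'
from h import *
def tgt(yawdeg,short,off,N=(.5404,-.0505),seat=(.0845,-.0005)):
    s=ctrl.observe();q=s["ee_rot"];a0=2*np.arctan2(q[2],q[1]);a=np.radians(yawdeg)
    u=np.array([np.cos(a),np.sin(a)]);v=np.array([-u[1],u[0]])
    T=np.array(N)-u*(short+seat[0])+v*(off-seat[1])
    print("d mm",np.round((T-s["eef_pos"][:2])*1000,1),"roll",round(a-a0,4),"z",s["eef_pos"][2])
E
python3 -c "
from g import *
tgt(114.3,.034,.003)
tgt(114.3,.0,.003)"
```

```text
d mm [-6.2 14.9] roll 0.0401 z 0.02975240886980027
d mm [-20.2  45.9] roll 0.0401 z 0.02975240886980027
```

servo_tool([
  {"gripper":1,"translation":[0,0,0.5],"roll":0},
  {"gripper":1,"translation":[-2,5,0.5],"roll":0.013},
  {"gripper":1,"translation":[-4,10,0.5],"roll":0.027},
  {"gripper":1,"translation":[-6.2,14.9,0.5],"roll":0.04},
  {"gripper":1,"translation":[-6.2,14.9,0.5],"roll":0.04},
])

```text
t: 6.62
eef_pos: [0.5853, -0.1593, 0.0298]
ee_rot: [-0.0, 0.542, 0.84, 0.0]
contact_force: [0.0, 0.3, 4.2]
width: 0.223
```

```bash
python3 - <<'E'
from h import *
c=snap("wrist","w4.png",crop=(180,0,320,150),scale=5); s=ctrl.observe(); print(s["t"],s["eef_pos"],s["ee_rot"],s["contact_force"],s["wrist_torque"],s["width"])
E
```

```text
6.675 [ 0.58536212 -0.15927189  0.02979206] [-5.49193039e-04  5.42244502e-01  8.40220555e-01  1.31306807e-04] [-0.12277184 -0.59883724  4.15180335] [-0.15210954  0.09896694  0.03070852] 0.22289657114328087
```

View pics/w4.png

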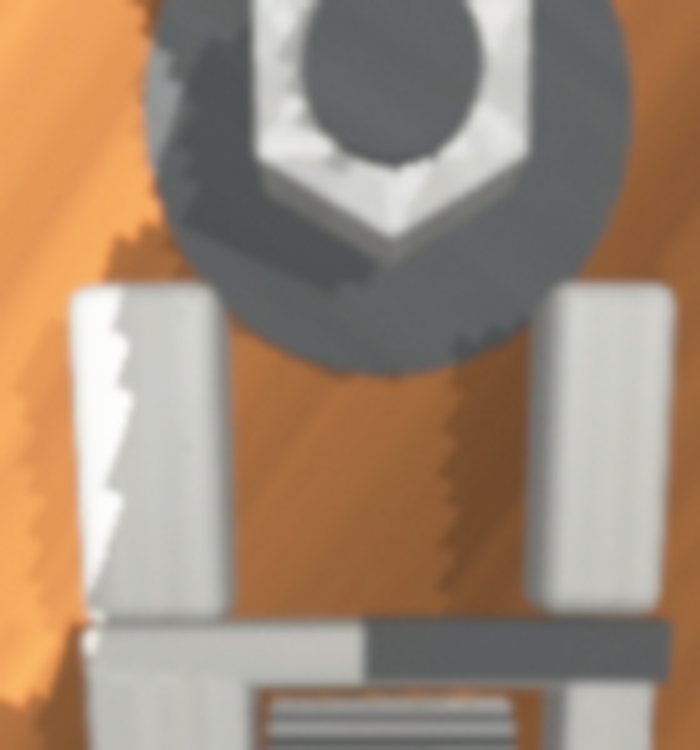

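servo_tool([
  {"gripper":1,"translation":[-3.4,7.5,0.5],"roll":0},
  {"gripper":1,"translation":[-6.8,15,0.5],"roll":0},
  {"gripper":1,"translation":[-10.2,22.5,0.5],"roll":0},
  {"gripper":1,"translation":[-13.6,30,0.5],"roll":0},
  {"gripper":1,"translation":[-13.6,30,0.5],"roll":0},
  {"gripper":1,"translation":[-12,30.7,0.5],"roll":0},
  {"gripper":1,"translation":[-11,31.2,0.5],"roll":0},
  {"gripper":1,"translation":[-11,31.2,0.5],"roll":0},
])

```text
t: 7.68
eef_pos: [0.5747, -0.1287, 0.0298]
ee_rot: [-0.0, 0.543, 0.84, -0.0]
contact_force: [-1.7, 0.7, -1.8]
width: 0.225
```

```bash
python3 - <<'E'
from h import *
c=snap("wrist","w5.png",crop=(180,20,320,170),scale=5); s=ctrl.observe(); print(s["t"],s["eef_pos"],s["ee_rot"],s["contact_force"],s["wrist_torque"],s["width"])
E
```

```text
7.725 [ 0.57462664 -0.12874597  0.0297776 ] [-3.47241977e-04  5.42565198e-01  8.40013622e-01 -4.67797872e-06] [-1.25076122  1.17780221 -2.68198132] [0.07595574 0.1492561  0.06771079] 0.2249660744534235
```

View pics/w5.png

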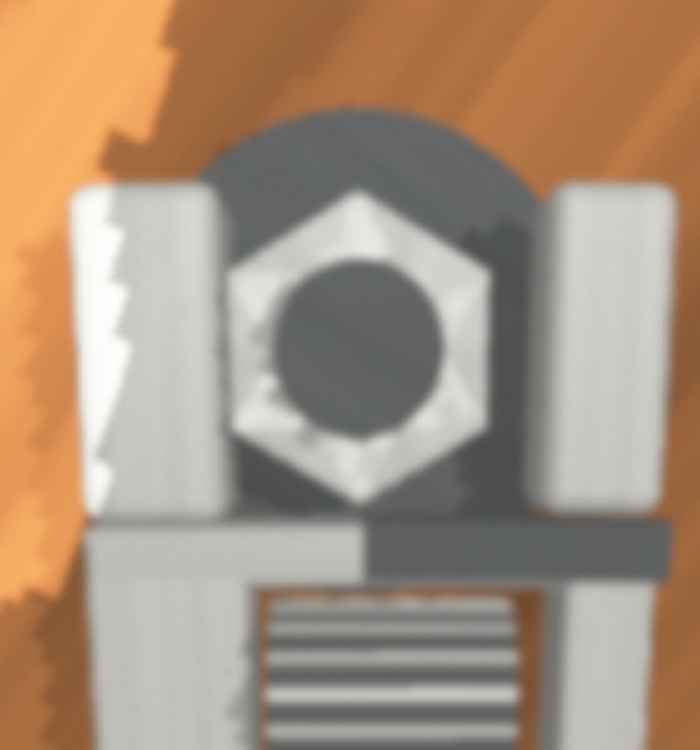

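servo_tool([
  {"gripper":-0.3,"translation":[0,0,0],"roll":0},
  {"gripper":-0.3,"translation":[0,0,0],"roll":0},
  {"gripper":-0.3,"translation":[0,0,0],"roll":0},
  {"gripper":-0.3,"translation":[0,0,40],"roll":0},
  {"gripper":1,"translation":[-13,39.7,40],"roll":0},
  {"gripper":1,"translation":[-13,39.7,40],"roll":0},
  {"gripper":1,"translation":[-13,39.7,40],"roll":0},
  {"gripper":1,"translation":[-13,39.7,22],"roll":0},
  {"gripper":1,"translation":[-13,39.7,22],"roll":0},
  {"gripper":1,"translation":[-13,39.7,22],"roll":0},
])

```text
t: 8.98
eef_pos: [0.5614, -0.0893, 0.0514]
ee_rot: [-0.001, 0.543, 0.84, -0.0]
contact_force: [0.3, -0.4, 0.2]
width: -0.0
```

```bash
python3 - <<'E'
from h import *
c=snap("wrist","w6.png",scale=1.5); s=ctrl.observe(); print(s["t"],s["eef_pos"],s["ee_rot"],s["contact_force"],s["wrist_torque"],s["width"])
snap("scene","s6.png",crop=(150,140,350,300),scale=4)
E
```

```text
9.025 [ 0.56169042 -0.08932329  0.05200034] [-2.23714010e-04  5.42666960e-01  8.39947922e-01 -8.80735083e-05] [-0.17235251  0.30724616  0.16209657] [ 0.03154653 -0.0228541   0.00753454] -0.0013463735014862936
```

View pics/w6.png

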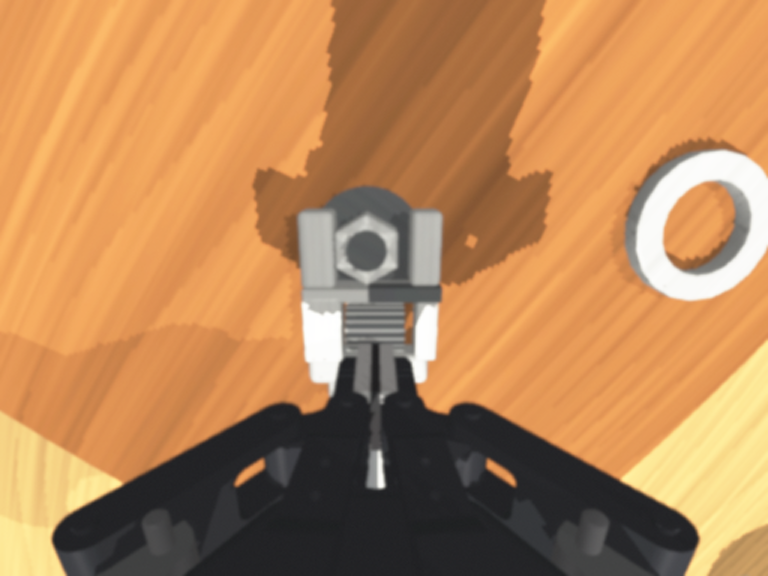

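View pics/s6.png

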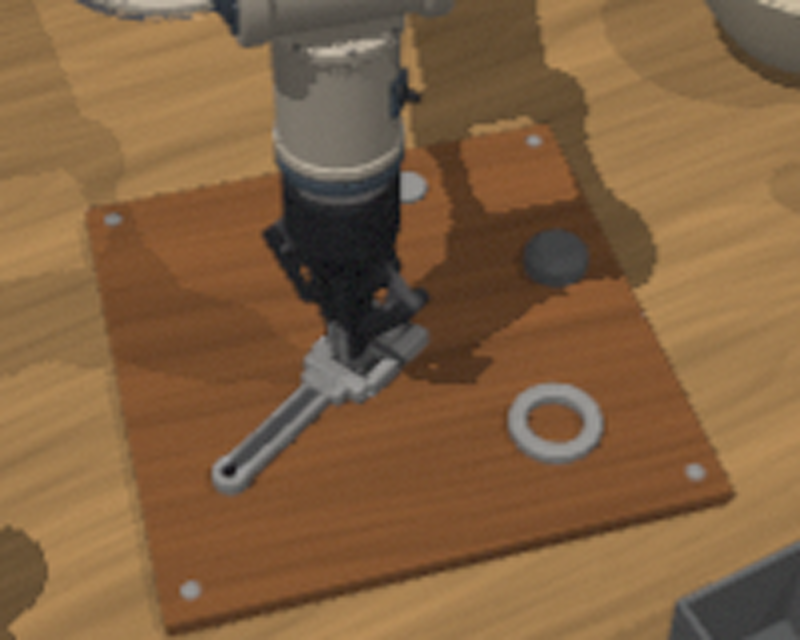

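```bash
python3 - <<'E'
from h import *
c=ctrl.read_camera("wrist");s=ctrl.observe();q=s["ee_rot"];a=2*np.arctan2(q[2],q[1]);t=s["eef_pos"]
u=np.array([np.cos(a),np.sin(a),0]);v=np.array([-u[1],u[0],0])
for x in (-11,0,11):
  for z in (-8,0): print(x,z,np.round(proj(c,t+u*x/1000+[0,0,z/1000])*1.5))
for n,x,z in [("worm f",9+2,.0388),("worm c",9,.0388),("worm b",-1+2,.0388),("front",9+10,.0288),("back",-1,.0288)]:
  print(n,np.round(proj(c,np.array([t[0],t[1],z])+u*x/1000-v*0)*1.5))
o=onz(c,((375+.5)/1.5-.5,(322+.5)/1.5-.5),.0388)[:2]-t[:2]; print(o@u[:2],o@v[:2])
o=onz(c,((367+.5)/1.5-.5,(250+.5)/1.5-.5),.034)[:2]-t[:2]; print("nut",o@u[:2],o@v[:2])
snap("wrist","w6c.png",crop=(200,130,300,250),scale=6)
E
```

```text
-11 -8 [375. 387.]
-11 0 [375. 398.]
0 -8 [375. 363.]
0 0 [375. 373.]
11 -8 [375. 338.]
11 0 [375. 347.]
worm f [375. 332.]
worm c [375. 337.]
worm b [375. 354.]
front [375. 305.]
back [375. 348.]
0.015555462571912145 -4.8728636004068595e-05
nut 0.04389940702753441 0.0030629808229766676
```

View pics/w6c.png

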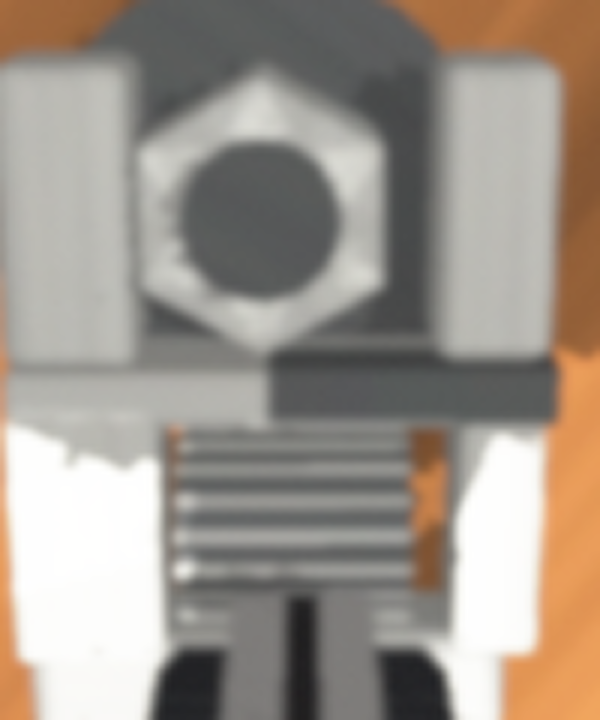

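servo_tool([
  {"gripper":1,"translation":[-0.6,1.2,-4],"roll":0},
  {"gripper":1,"translation":[-0.6,1.2,-5],"roll":0},
  {"gripper":1,"translation":[-0.6,1.2,-5.5],"roll":0},
  {"gripper":1,"translation":[-0.6,1.2,-5.5],"roll":0},
])

```text
t: 9.68
eef_pos: [0.5612, -0.0878, 0.0468]
ee_rot: [0.0, 0.542, 0.84, 0.0]
contact_force: [-0.2, 0.2, -0.4]
width: -0.001
```

servo_tool([
  {"gripper":1,"translation":[0,0,-0.5],"roll":0},
  {"gripper":1,"translation":[0,0,-1],"roll":0},
  {"gripper":1,"translation":[0,0,-1],"roll":0},
])

```text
t: 10.05
eef_pos: [0.5613, -0.0879, 0.0466]
ee_rot: [0.0, 0.542, 0.84, 0.0]
contact_force: [-1.7, 0.7, 4.0]
width: 0.003
```

servo_tool([
  {"gripper":1,"translation":[0,0,-0.5],"roll":0},
  {"gripper":1,"translation":[-1.4,3.1,-0.5],"roll":0},
  {"gripper":1,"translation":[-2.8,6.2,-0.5],"roll":0},
  {"gripper":1,"translation":[-4.2,9.3,-0.5],"roll":0},
])

```text
t: 10.55
eef_pos: [0.5577, -0.0798, 0.0467]
ee_rot: [0.002, 0.543, 0.84, -0.0]
contact_force: [-1.5, -2.9, 5.5]
width: -0.001
```

servo_tool([
  {"gripper":1,"translation":[-1.4,3.1,0],"roll":0},
  {"gripper":1,"translation":[-2.4,5.3,0],"roll":0},
])

```text
t: 10.8
eef_pos: [0.5552, -0.0745, 0.0467]
ee_rot: [0.002, 0.543, 0.84, -0.0]
contact_force: [-0.7, -2.6, 5.7]
width: -0.001
```

```bash
python3 - <<'E'
from h import *
s=ctrl.observe(); print(s["t"],s["eef_pos"],s["contact_force"])
E
```

```text
10.8 [ 0.55524003 -0.07449458  0.04668521] [-0.74307122 -2.61130287  5.6711238 ]
```

servo_tool([
  {"gripper":1,"translation":[0,0,7],"roll":0},
  {"gripper":1,"translation":[6.6,-14.6,7],"roll":0},
  {"gripper":1,"translation":[6.6,-14.6,7],"roll":0},
])

```text
t: 11.18
eef_pos: [0.5615, -0.089, 0.052]
ee_rot: [0.0, 0.543, 0.84, -0.0]
contact_force: [0.3, -0.0, -0.4]
width: 0.004
```

```bash
python3 - <<'E'
from h import *
s=ctrl.observe(); print(s["t"],s["eef_pos"],s["contact_force"])
snap("wrist","w7c.png",crop=(200,130,300,250),scale=6)
E
```

```text
11.175 [ 0.56148802 -0.08902907  0.0520204 ] [ 0.31542523 -0.04902392 -0.44655599]
```

View pics/w7c.png

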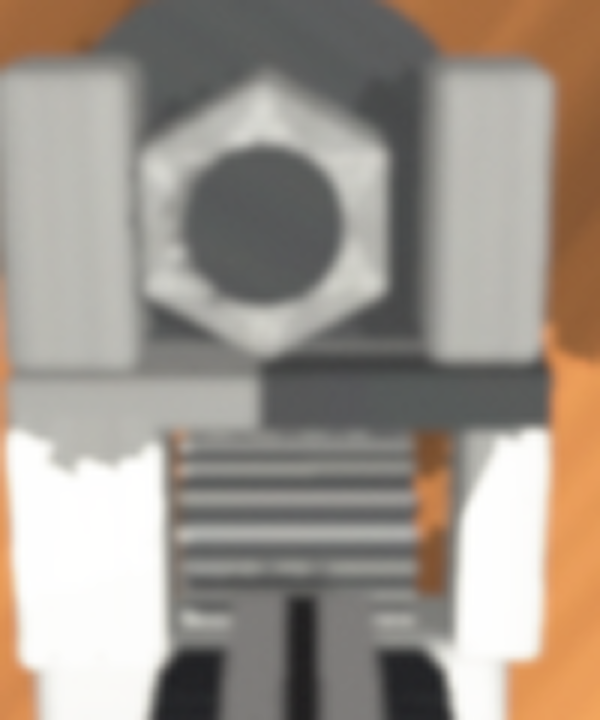

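servo_tool([
  {"gripper":1,"translation":[-0.5,1,-6],"roll":0},
  {"gripper":1,"translation":[-0.5,1,-7.1],"roll":0},
  {"gripper":1,"translation":[-1.9,4.1,-7.1],"roll":0},
  {"gripper":1,"translation":[-3.3,7.2,-7.1],"roll":0},
  {"gripper":1,"translation":[-4.7,10.3,-7.1],"roll":0},
  {"gripper":1,"translation":[-6.1,13.4,-7.1],"roll":0},
  {"gripper":1,"translation":[-7.5,16.5,-7.1],"roll":0},
  {"gripper":1,"translation":[-7.5,16.5,-7.1],"roll":0},
  {"gripper":1,"translation":[-7.5,16.5,0],"roll":0},
  {"gripper":1,"translation":[-0.5,1,0],"roll":0},
  {"gripper":1,"translation":[-0.5,1,-6],"roll":0},
  {"gripper":1,"translation":[-0.5,1,-7.1],"roll":0},
  {"gripper":1,"translation":[-1.9,4.1,-7.1],"roll":0},
  {"gripper":1,"translation":[-3.3,7.2,-7.1],"roll":0},
  {"gripper":1,"translation":[-4.7,10.3,-7.1],"roll":0},
  {"gripper":1,"translation":[-6.1,13.4,-7.1],"roll":0},
  {"gripper":1,"translation":[-7.5,16.5,-7.1],"roll":0},
  {"gripper":1,"translation":[-7.5,16.5,-7.1],"roll":0},
  {"gripper":1,"translation":[-7.5,16.5,0],"roll":0},
  {"gripper":1,"translation":[0,0,0],"roll":0},
])

```text
t: 13.72
eef_pos: [0.5613, -0.0876, 0.0523]
ee_rot: [-0.0, 0.542, 0.84, 0.0]
contact_force: [0.1, -0.1, -0.3]
width: -0.001
```

```bash
python3 - <<'E'
from h import *
s=ctrl.observe(); print(s["t"],s["eef_pos"],s["contact_force"])
snap("wrist","w8c.png",crop=(200,130,300,250),scale=6)
E
```

```text
13.725 [ 0.56132608 -0.08763211  0.0522612 ] [ 0.09562123 -0.07994712 -0.30226217]
```

View pics/w8c.png

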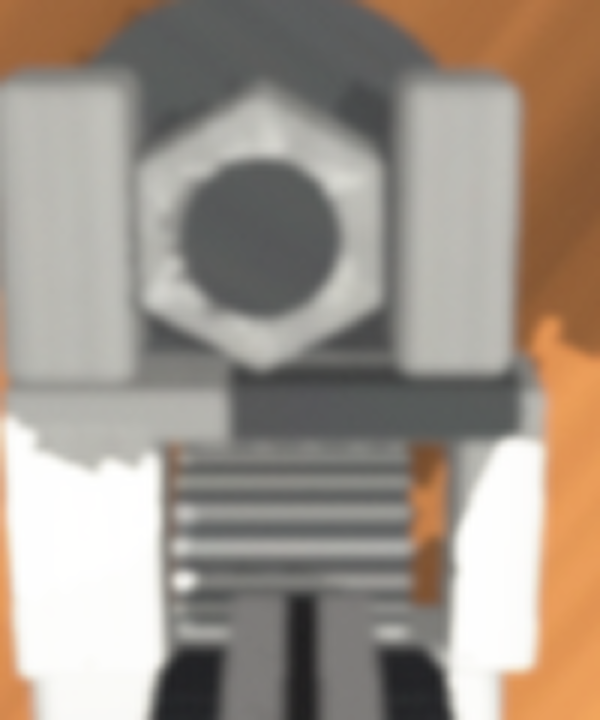

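servo_tool([
  {"gripper":1,"translation":[0,0,-6],"roll":0},
  {"gripper":1,"translation":[0,0,-7.2],"roll":0},
  {"gripper":1,"translation":[-1.4,3.1,-7.2],"roll":0},
  {"gripper":1,"translation":[-2.8,6.2,-7.2],"roll":0},
  {"gripper":1,"translation":[-4.2,9.3,-7.2],"roll":0},
  {"gripper":1,"translation":[-5.6,12.4,-7.2],"roll":0},
  {"gripper":1,"translation":[-7,15.5,-7.2],"roll":0},
  {"gripper":1,"translation":[-7,15.5,-7.2],"roll":0},
  {"gripper":1,"translation":[-7,15.5,0],"roll":0},
  {"gripper":1,"translation":[0,0,0],"roll":0},
  {"gripper":1,"translation":[0,0,0],"roll":0},
])

```text
t: 15.15
eef_pos: [0.5613, -0.089, 0.0516]
ee_rot: [-0.0, 0.543, 0.84, -0.0]
contact_force: [0.4, 0.2, -0.4]
width: -0.004
```

```bash
python3 - <<'E'
from h import *
s=ctrl.observe(); print(s["t"],s["eef_pos"],s["contact_force"])
snap("wrist","w9c.png",crop=(200,130,300,250),scale=6)
E
```

```text
15.15 [ 0.56125545 -0.0890199   0.05155297] [ 0.38490197  0.24059807 -0.39351941]
```

View pics/w9c.png

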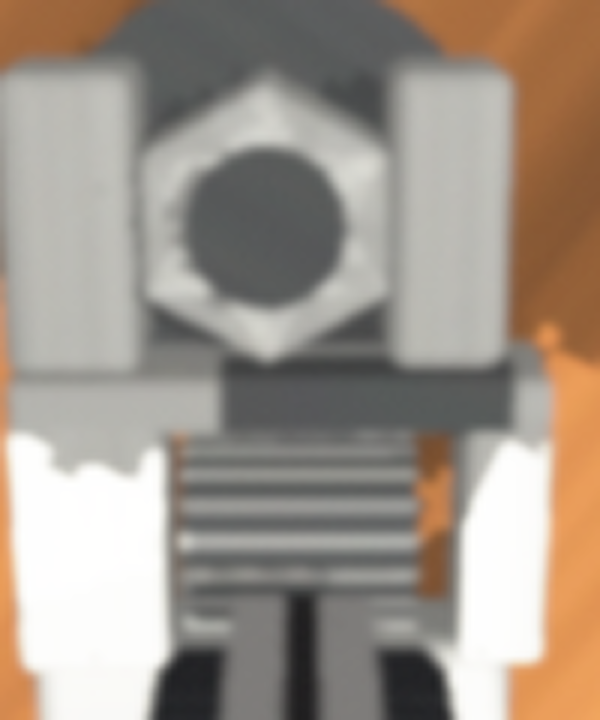

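servo_tool([
  {"gripper":1,"translation":[-0.4,1,-6],"roll":0},
  {"gripper":1,"translation":[-0.4,1,-7.2],"roll":0},
  {"gripper":1,"translation":[-1.8,4.1,-7.2],"roll":0},
  {"gripper":1,"translation":[-3.2,7.2,-7.2],"roll":0},
  {"gripper":1,"translation":[-4.6,10.3,-7.2],"roll":0},
])

```text
t: 15.82
eef_pos: [0.5575, -0.0785, 0.0467]
ee_rot: [0.002, 0.543, 0.84, -0.0]
contact_force: [0.9, -3.2, 6.3]
width: 0.004
```

servo_tool([
  {"gripper":1,"translation":[-1.4,3.1,0],"roll":0},
  {"gripper":1,"translation":[-2.5,5.5,0],"roll":0},
  {"gripper":1,"translation":[-2.5,5.5,7.2],"roll":0},
  {"gripper":1,"translation":[4.6,-10.3,7.2],"roll":0},
  {"gripper":1,"translation":[4.6,-10.3,7.2],"roll":0},
])

```text
t: 16.45
eef_pos: [0.5613, -0.089, 0.0517]
ee_rot: [-0.0, 0.543, 0.84, -0.0]
contact_force: [0.1, 0.6, 0.4]
width: 0.004
```

```bash
python3 - <<'E'
from h import *
s=ctrl.observe(); print(s["t"],s["eef_pos"],s["contact_force"])
snap("wrist","w10c.png",crop=(200,130,300,250),scale=6)
E
```

```text
16.45 [ 0.56128485 -0.08903295  0.0517266 ] [0.14099122 0.58318651 0.42780813]
```

View pics/w10c.png

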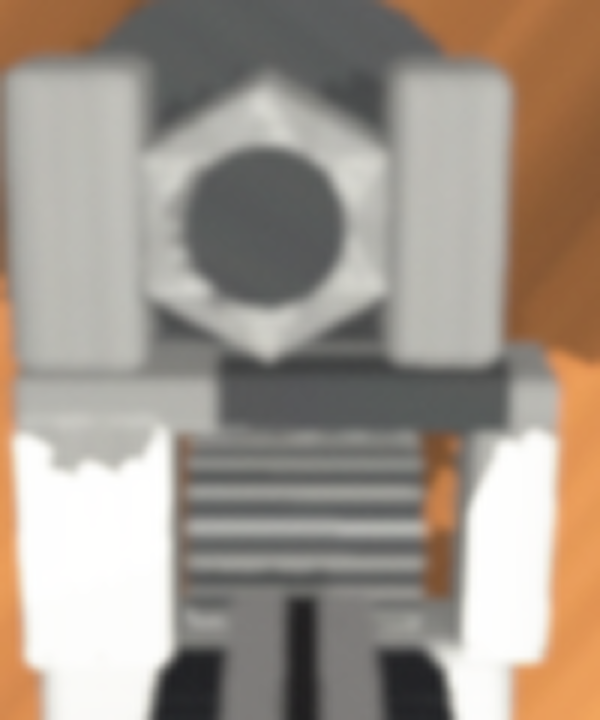

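servo_tool([
  {"gripper":1,"translation":[-0.4,1,-6],"roll":0},
  {"gripper":1,"translation":[-0.4,1,-7.3],"roll":0},
  {"gripper":1,"translation":[-1.8,4.1,-7.3],"roll":0},
  {"gripper":1,"translation":[-3.2,7.2,-7.3],"roll":0},
  {"gripper":1,"translation":[-4.6,10.3,-7.3],"roll":0},
])

```text
t: 17.12
eef_pos: [0.5579, -0.0788, 0.0467]
ee_rot: [0.003, 0.543, 0.84, -0.0]
contact_force: [1.3, -4.3, 6.7]
width: -0.003
```

servo_tool([
  {"gripper":1,"translation":[-1.4,3.1,0],"roll":0},
  {"gripper":1,"translation":[-2.5,5.5,0],"roll":0},
  {"gripper":1,"translation":[-2.5,5.5,7.3],"roll":0},
  {"gripper":1,"translation":[4.6,-10.3,7.3],"roll":0},
  {"gripper":1,"translation":[4.6,-10.3,7.3],"roll":0},
])

```text
t: 17.75
eef_pos: [0.5613, -0.089, 0.0517]
ee_rot: [-0.0, 0.543, 0.84, -0.0]
contact_force: [-0.3, -0.7, -0.9]
width: -0.005
```

```bash
python3 - <<'E'
from h import *
s=ctrl.observe(); print(s["t"],s["eef_pos"],s["contact_force"])
snap("wrist","w11c.png",crop=(200,130,300,250),scale=6)
a=cv2.imread("pics/w10c.png").astype(int);b=cv2.imread("pics/w11c.png").astype(int);print(np.abs(a-b).mean())
E
```

```text
17.75 [ 0.56125396 -0.08902045  0.05173914] [-0.28856844 -0.72373351 -0.88059296]
1.5185378086419754
```

View pics/w11c.png

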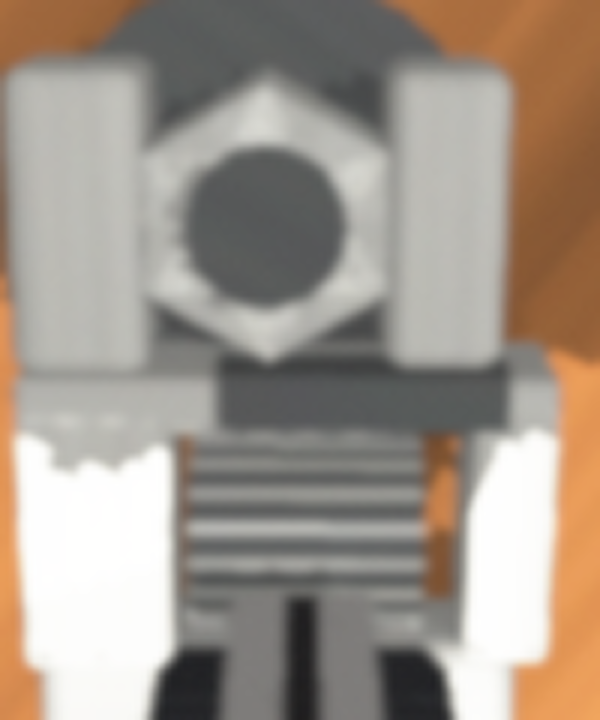

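servo_tool([
  {"gripper":1,"translation":[0,0,20],"roll":0},
  {"gripper":-0.3,"translation":[14.5,-39.2,20],"roll":0},
  {"gripper":-0.3,"translation":[14.5,-39.2,20],"roll":0},
  {"gripper":-0.3,"translation":[14.5,-39.2,20],"roll":0},
  {"gripper":-0.3,"translation":[14.5,-39.2,20],"roll":0},
  {"gripper":-0.3,"translation":[14.5,-39.2,-10],"roll":0},
  {"gripper":-0.3,"translation":[14.5,-39.2,-21],"roll":0},
  {"gripper":-0.3,"translation":[14.5,-39.2,-21],"roll":0},
  {"gripper":-0.3,"translation":[14.5,-39.2,-21],"roll":0},
])

```text
t: 18.92
eef_pos: [0.5761, -0.127, 0.0324]
ee_rot: [0.001, 0.542, 0.84, 0.0]
contact_force: [0.5, -0.4, 0.1]
width: 0.65
```

```bash
python3 - <<'E'
from h import *
s=ctrl.observe(); print(s["t"],s["eef_pos"],s["contact_force"],s["width"])
c=snap("wrist","w12.png",scale=1.5)
E
```

```text
18.925 [ 0.57612318 -0.12697526  0.03237336] [ 0.50674489 -0.37777216  0.06882513] 0.6496241306422363
```

View pics/w12.png

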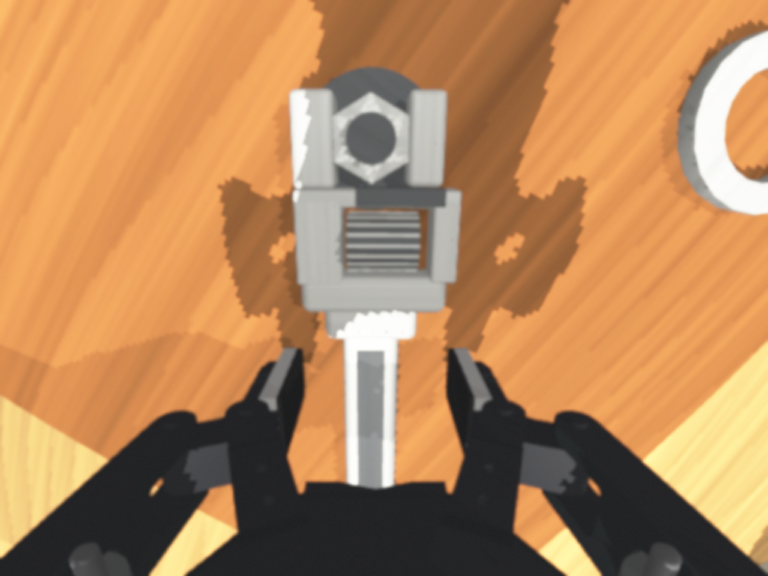

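```bash
python3 - <<'E'
from h import *
c=ctrl.read_camera("wrist");s=ctrl.observe();q=s["ee_rot"];a=2*np.arctan2(q[2],q[1]);t=s["eef_pos"][:2]
u=np.array([np.cos(a),np.sin(a)]);v=np.array([-u[1],u[0]]);print(np.degrees(a),t)
P=lambda p,z:onz(c,((p[0]+.5)/1.5-.5,(p[1]+.5)/1.5-.5),z)[:2]
for n,p,z in [("nut",(371,137),.033),("stud",(371,137),.035),("h1",(371,345),.0315),("h2",(370,480),.0315)]:
    w=P(p,z);print(n,np.round(w*1000,1),np.round(((w-t)@u*1000,(w-t)@v*1000),1))
E
```

```text
114.2986159204036 [ 0.57629375 -0.12716156]
nut [540.5 -50.5] [84.7  1.1]
stud [540.5 -50.6] [84.5  1.1]
h1 [ 570.3 -117.2] [11.5  1.3]
h2 [ 596.  -175.8] [-52.4   2. ]
```

servo_tool([
  {"gripper":-0.3,"translation":[-1.2,-0.5,-0.5],"roll":0},
  {"gripper":-0.3,"translation":[-1.2,-0.5,-1],"roll":0},
  {"gripper":1,"translation":[-1.2,-0.5,-1],"roll":0},
  {"gripper":1,"translation":[-1.2,-0.5,-1],"roll":0},
  {"gripper":1,"translation":[-1.2,-0.5,-1],"roll":0},
  {"gripper":1,"translation":[-1.2,-0.5,-1],"roll":0},
  {"gripper":1,"translation":[-1.2,-0.5,-1],"roll":0},
])

```text
t: 19.9
eef_pos: [0.5745, -0.1275, 0.0305]
ee_rot: [0.0, 0.542, 0.84, 0.0]
contact_force: [-0.7, 0.8, 2.1]
width: 0.222
```

```bash
python3 - <<'E'
from h import *
c=snap("wrist","w13.png",scale=1.5);s=ctrl.observe();q=s["ee_rot"];a=2*np.arctan2(q[2],q[1]);t=s["eef_pos"][:2]
print(s["t"],np.degrees(a),s["eef_pos"],s["contact_force"],s["wrist_torque"],s["width"])
N=np.array([.5405,-.0505]);r=t-N;print(np.linalg.norm(r),np.degrees(np.arctan2(r[1],r[0])))
for k in range(1,13):
    th=-np.radians(5.2*k);R=np.array([[np.cos(th),-np.sin(th)],[np.sin(th),np.cos(th)]])
    print(k,np.round((R@r-r)*1000,1),round(th,3))
E
```

```text
19.95 114.29623403903666 [ 0.57455051 -0.12748321  0.03057725] [-0.68643205  0.73068099  3.60398979] [ 0.15776828  0.10452703 -0.07211291] 0.22090054674825907
0.08417749921729971 -66.13967014937104
1 [-7.1 -2.8] -0.091
2 [-14.5  -4.9] -0.182
3 [-22.   -6.3] -0.272
4 [-29.6  -7.1] -0.363
5 [-37.2  -7.1] -0.454
6 [-44.8  -6.5] -0.545
7 [-52.3  -5.2] -0.635
8 [-59.7  -3.2] -0.726
9 [-66.9  -0.5] -0.817
10 [-73.8   2.8] -0.908
11 [-80.3   6.7] -0.998
12 [-86.5  11.1] -1.089
```

View pics/w13.png

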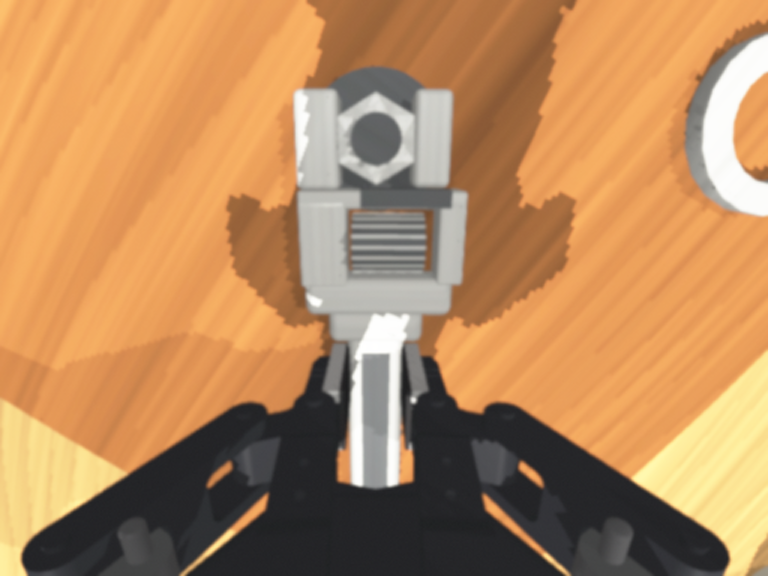

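servo_tool([
  {"gripper":1,"translation":[-7.1,-2.8,0.3],"roll":-0.091},
  {"gripper":1,"translation":[-14.5,-4.9,0.3],"roll":-0.182},
  {"gripper":1,"translation":[-22,-6.3,0.3],"roll":-0.272},
  {"gripper":1,"translation":[-29.6,-7.1,0.3],"roll":-0.363},
  {"gripper":1,"translation":[-29.6,-7.1,0.3],"roll":-0.363},
])

```text
t: 20.58
eef_pos: [0.5447, -0.1347, 0.0306]
ee_rot: [0.0, 0.685, 0.728, 0.0]
contact_force: [1.6, -0.6, 0.6]
width: 0.224
```

```bash
python3 - <<'E'
from h import *
c=snap("wrist","w14.png",scale=1.5);s=ctrl.observe();q=s["ee_rot"];a=2*np.arctan2(q[2],q[1]);t=s["eef_pos"][:2]
print(s["t"],np.degrees(a),s["eef_pos"],s["contact_force"],s["wrist_torque"],s["width"])
u=np.array([np.cos(a),np.sin(a)]);print("N by grip",t+.0842*u)
N=np.array([.5405,-.0505]);r=t-N;print(np.linalg.norm(r),np.degrees(np.arctan2(r[1],r[0])))
E
```

```text
20.625 93.57476002623632 [ 0.54479286 -0.13473527  0.03058297] [0.10721235 0.25749385 1.5862839 ] [ 0.05984587 -0.02139717 -0.19199294] 0.22250979597360407
N by grip [ 0.53954292 -0.0506991 ]
0.08434458419259575 -87.0825753070481
```

View pics/w14.png

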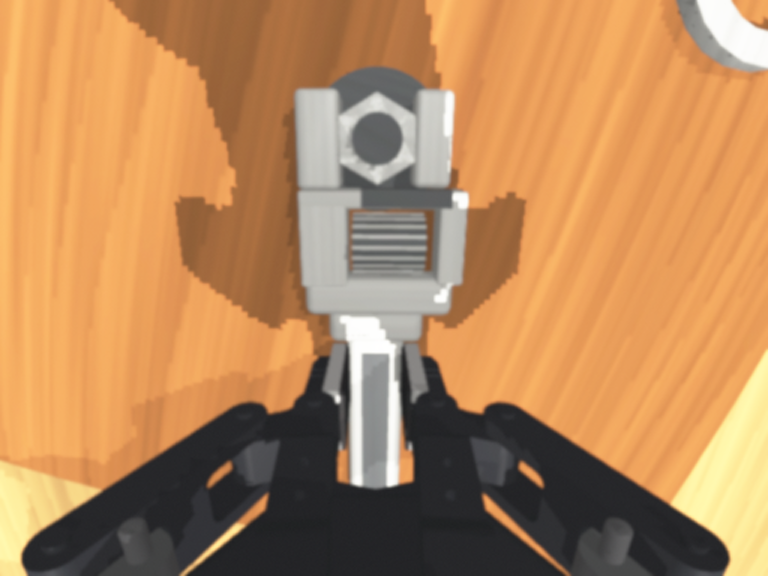

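servo_tool([
  {"gripper":1,"translation":[-7.6,0,0],"roll":-0.091},
  {"gripper":1,"translation":[-15.2,0.6,0],"roll":-0.182},
  {"gripper":1,"translation":[-22.7,1.9,0],"roll":-0.272},
  {"gripper":1,"translation":[-30.1,3.9,0],"roll":-0.363},
  {"gripper":1,"translation":[-37.3,6.6,0],"roll":-0.454},
  {"gripper":1,"translation":[-44.2,9.9,0],"roll":-0.545},
  {"gripper":1,"translation":[-50.7,13.8,0],"roll":-0.635},
  {"gripper":1,"translation":[-54.7,16.5,0],"roll":-0.693},
  {"gripper":1,"translation":[-54.7,16.5,0],"roll":-0.693},
  {"gripper":1,"translation":[-54.7,16.5,0],"roll":-0.693},
])

```text
t: 21.88
eef_pos: [0.4901, -0.1184, 0.0305]
ee_rot: [0.0, 0.891, 0.453, -0.0]
contact_force: [-1.0, -1.8, 0.9]
width: 0.22
```

```bash
python3 - <<'E'
from h import *
c=snap("wrist","w15.png",crop=(180,40,320,240),scale=3);s=ctrl.observe();q=s["ee_rot"];a=2*np.arctan2(q[2],q[1]);t=s["eef_pos"][:2]
print(s["t"],np.degrees(a),s["eef_pos"],s["contact_force"],s["wrist_torque"],s["width"])
N=np.array([.5405,-.0505]);r=t-N;print(np.linalg.norm(r),np.degrees(np.arctan2(r[1],r[0])))
E
```

```text
21.925 53.86072846945001 [ 0.49011309 -0.11839076  0.03053641] [-0.43432864 -2.76017771  1.78487125] [-0.30097428  0.13464517 -0.08169917] 0.22025548799902187
0.0845458212509039 -126.58192402371714
```

View pics/w15.png

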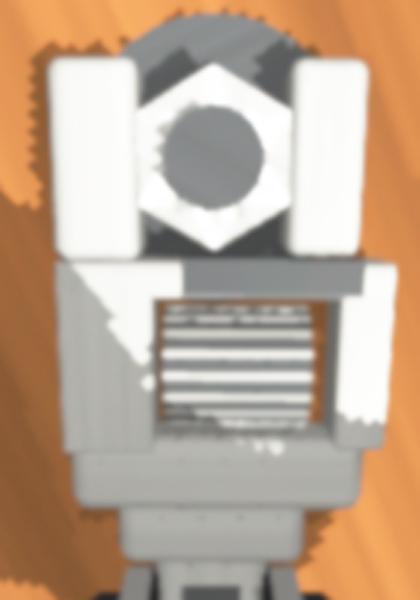

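servo_tool([
  {"gripper":-0.3,"translation":[0,0,0],"roll":0},
  {"gripper":-0.3,"translation":[0,0,0],"roll":0},
  {"gripper":-0.3,"translation":[0,0,0],"roll":0},
  {"gripper":-0.3,"translation":[0,0,30],"roll":0},
  {"gripper":-0.3,"translation":[0,0,90],"roll":0},
  {"gripper":-0.3,"translation":[0,0,110],"roll":0},
  {"gripper":-0.3,"translation":[0,0,110],"roll":0},
  {"gripper":-0.3,"translation":[0,0,110],"roll":0},
])

```text
t: 22.92
eef_pos: [0.4893, -0.1179, 0.1384]
ee_rot: [-0.001, 0.892, 0.452, -0.001]
contact_force: [0.7, -0.1, -0.1]
width: 0.653
```

```bash
python3 - <<'E'
from h import *
c=snap("wrist","w16.png",scale=1.5);s=ctrl.observe()
snap("wrist","w16c.png",crop=(210,120,300,240),scale=6)
print(s["t"],s["eef_pos"],s["contact_force"])
snap("top","t16.png",scale=1.5)
E
```

```text
22.975 [ 0.48914268 -0.11782312  0.13802393] [-0.19896593 -0.61941924  0.3065747 ]
```

View pics/w16.png

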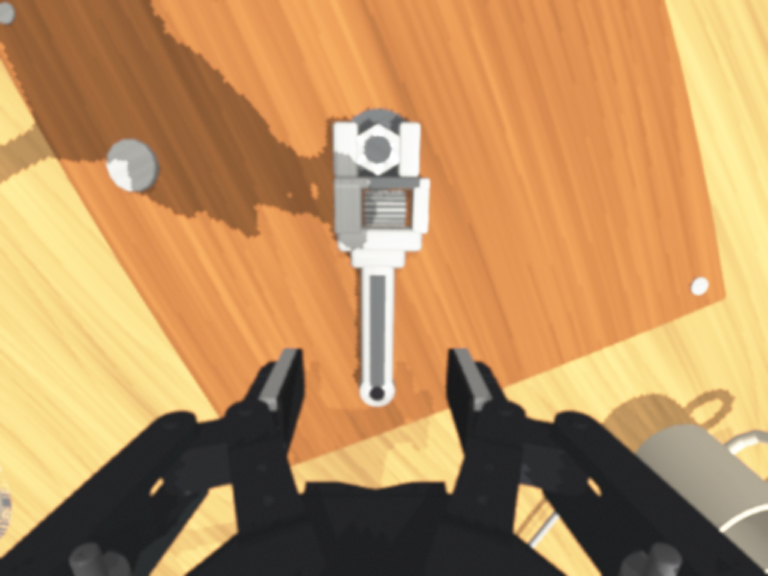

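View pics/w16c.png

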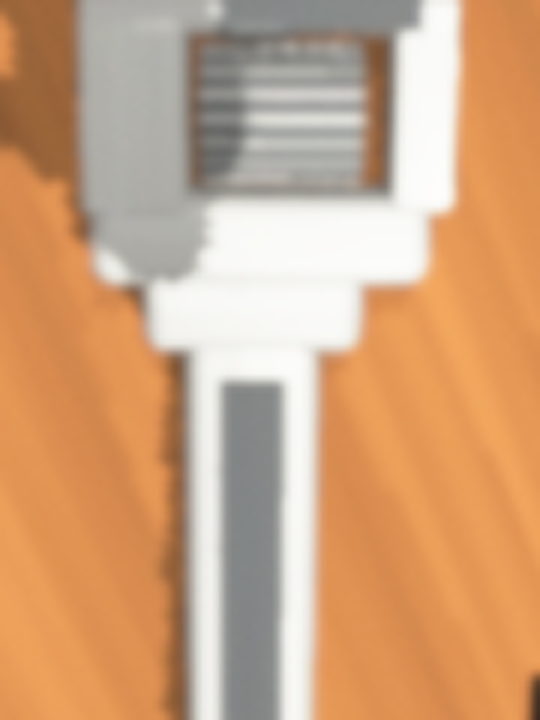

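```bash
python3 - <<'E'
from h import *
c=snap("wrist","w17c.png",crop=(210,65,300,140),scale=8)
E
```

```text
(no output)
```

View pics/w17c.png

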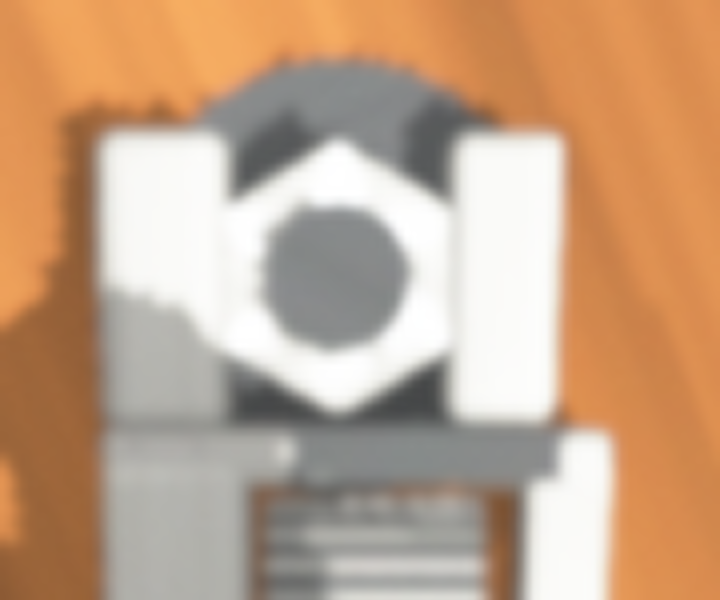

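View pics/t16.png

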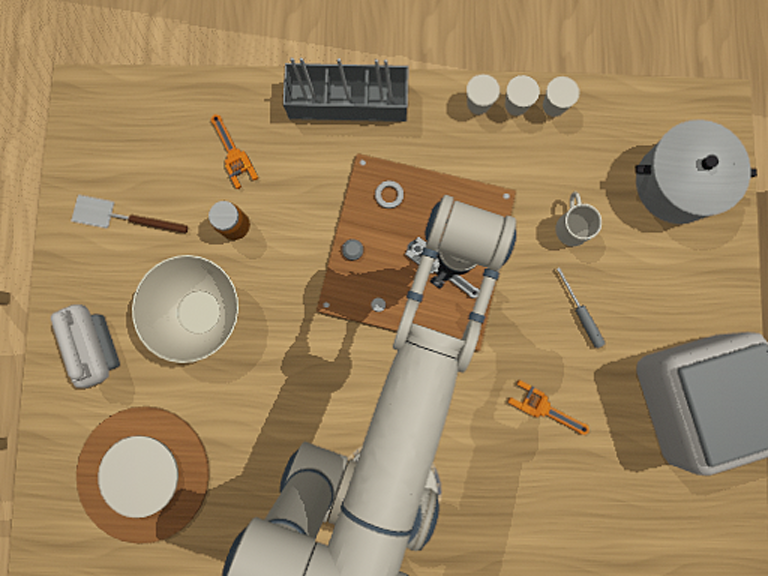

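```bash
python3 - <<'E'
from h import *
c=ctrl.read_camera("wrist")
C=lambda p:((p[0]+.5)/8-.5+210,(p[1]+.5)/8-.5+65)
hx=np.array([onz(c,C(p),.033)[:2] for p in [(340,138),(226,203),(224,345),(342,413),(450,345),(450,205)]])
d=hx-hx.mean(0);print(hx.mean(0),np.degrees(np.arctan2(d[:,1],d[:,0]))%60,np.linalg.norm(d,axis=1))
print("mean corner",np.mean(np.degrees(np.arctan2(d[:,1],d[:,0]))%60))
W=lambda p,z:onz(c,((p[0]+.5)/1.5-.5,(p[1]+.5)/1.5-.5),z)[:2]
r=W((377,149),.033)-W((377,393),.0315);print("wrench yaw",np.degrees(np.arctan2(r[1],r[0])),np.linalg.norm(r))
E
```

```text
[ 0.54085496 -0.05060597] [53.30710025 51.97796329 53.82016246 55.34057632 53.0618442  55.2366698 ] [0.01400582 0.01415536 0.01434576 0.01436635 0.01405299 0.01390442]
mean corner 53.79071938704386
wrench yaw 53.85861180984656 0.16090405218952464
```

```bash
python3 -c "
from bench import ctrl
print(ctrl.sign_off())"
```

```text
the job is handed in; nothing more can be done
None
```

The nut has been tightened about a sixth of a turn clockwise with the steel wrench, and the wrench is still snug on it. I handed the job in at about 23 s on the robot's clock; no verdict was reported.

- **Fitting:** I gripped the handle, turned the wrench about 2° to match the nut's flats, and slid it flat over the nut. With the gripper shut I then rolled the worm in strokes at about 5–7 N. The jaws bore on both flats after five strokes, and a sixth, check stroke only slipped, with no visible movement.
- **Tightening:** I regripped the handle and swung it 60.4° about the nut, then released and lifted clear.
- **Final checks:**
  - The nut's corners moved from 114.3° to 53.8°, so it turned about 60.5° (1.055 rad). That reading is good to about 1°.
  - The wrench sits at 53.9° with both jaws on the flats.
  - The cap, bearing, washer, table items and orange wrenches look unmoved in the last pictures.
  - The force readings I took stayed under about 8 N.

One thing was slightly off: the sizes I measured in the images came out 2–3% too large. This does not affect the angles.

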